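Snap the cap onto the oil tin

TASK

Close the green oil tin for the drive home: take the red cap from the round wooden board, set it straight over the tin's yellow spout and push it down until it clicks, then go on pushing until it sits fully home on the black spout base. Finish while still holding the cap down firmly (do not let go or ease off). Do not shove or tip the tin, and leave the other tin, the pepper mill and the herb shaker where they are.

Things in the scene. Friction and masses are not known exactly. Their poses are not given: they have to be found in the camera images.
- cap: Loose red round plastic snap cap, 36 mm outer diameter, 28 mm high, ribbed side, 15 g, standing mouth down on the wooden board. Origin: centre of its underside (the open mouth), z up. Its mouth has an inner lip 24 mm in diameter and 4 mm high; above the lip it is 29 mm wide inside, up to 21 mm above the mouth. Grip it by the side from above; any yaw will do.
- tin: The open green oil tin with gold panels, filled with oil (1.7 to 2.5 kg, loose on the table), 160 mm (its x) by 105 mm (y) by 165 mm high. Origin: centre of its underside, z up. Spout on its top, on the centre line, 52 mm towards +x of the centre; a black strap handle rises to 193 mm above the table, from 69 mm towards -x to 9 mm towards +x of the centre.
- spout_seat (a point): Centre of the black spout base's top face (43 mm disc, 171 mm above the table), foot of the open tin's spout. The cap is home when its underside lies flat on this rigid face, on the spout's axis. Going down, its mouth meets the bead 11 mm above the face; resistance climbs to 9-16 N, drops at 8-9 mm (clicked, NOT yet home), stays slight, rigid at 0. A firm hold is 10 N or more.
- spout_top (a point): Middle of the top of the open tin's yellow spout, 19 mm above the spout base. The spout is 21 mm in diameter, its last 4.5 mm tapering to 14 mm; round it runs a springy bead 28 mm in diameter, centred 8 mm above the spout base.
- board: Round wooden serving board, 160 mm in diameter, 15 mm thick, with a short handle towards its -x that reaches 143 mm from the centre; does not move. Origin: centre of its underside.
- shut_tin: Another oil tin of the same shape and sizes, yellow with dark green panels, its red cap already on. Origin: centre of its underside, cap 52 mm towards its +x, top of the cap 199 mm above the table. Leave alone.
- pepper_mill: Dark wooden pepper mill, 54 mm in diameter, 188 mm tall, standing. Origin: centre of its underside. Leave alone.
- shaker: Glass herb shaker with steel top, 50 mm in diameter, 97 mm tall, standing. Origin: centre of its underside. Leave alone.
There are look-alikes about, which are no part of the job. Leave any blue or purple look-alike of the tin alone.

How it is judged:
On the way:
1. the cap has clicked over the bead and sits home on the spout base (z of cap in the frame of spout_seat below 0.0025 m and horizontal distance between cap and spout_seat below 0.003 m and angle between the z axis of cap and the z axis of tin, either way round below 0.1 rad), for 0.2 s.
At the end, for the whole second after the job is handed in: Cap home on the spout: underside within 2.5 mm of the spout base, within 3 mm of its axis and 0.1 rad of square; still pressed by the robot, over 6 N between cap and tin, through the last second; tin still, upright on the table, within 40 mm of its start (all of step 1 and contact force between cap and tin above 6 N and contact force between any of the fingers, the arm and cap above 5 N and angle between tin's own z axis and vertical below 0.05 rad and height (world z) of tin below 0.005 m and linear speed of tin below 0.02 m/s and distance of tin from where it was at the start of the episode below 0.04 m); the arm keeps its last pose, push and grip.
It fails at once if the open tin is tipped or shoved (angle between tin's own z axis and vertical above 0.2 rad or distance of tin from where it was at the start of the episode above 0.05 m).
It fails at once if the other tin, the pepper mill or the shaker is moved (distance of any of shut_tin, pepper_mill, shaker from where it was at the start of the episode above 0.02 m).
It also fails if it takes over 35 s, if anything falls off the work surface, if the arm or the gripper's body presses on something with over 40 N, if the wrist force passes 120 N, or if a joint passes its speed limit or range.

ROBOT

A 6-joint arm with a two-finger parallel gripper is mounted at the origin on the work surface. World frame = base frame: x ahead of the robot, y to its left, z up, the work surface at z = 0. Lengths are in m, angles in rad, forces in N, time in s.
With the tool pointing down it reaches from about 0.275 to 0.75 m from the base axis. Payload 10.2 kg.
Tool frame: the origin (TCP) lies midway between the tips of the shut fingers; the grasp point (between the pads) lies 19 mm behind it (env.hold_point_z is the distance from the TCP to the grasp point, in m); x points along the fingers, z is the direction in which the jaws open and shut, and the axes are right-handed (so a half turn about x gives the same grasp; the last joint's range is limited). The gripper opens to 85 mm and grips with 20 to 120 N. Pads are 22 mm wide; open, the fingers measure 114 mm over their backs; the gripper's body (76 mm by 85 mm) begins 54 mm behind the grasp point. The pads swing forward as they close: fully open they stand 13 mm farther back than shut.
Start: joints at [0.981, 0.313, 1.498, -0, 1.331, -0.223], TCP at [0.188, 0.49, 0.201] pointing down, gripper open.
Joint ranges: [-2.94, 2.94], [-0.97, 2.17], [0.19, 2.56], [-1.23, 4.37], [0.02, 3.11], [-2.88, 2.88]. Speed limits (rad/s): [2.39, 2.39, 3.01, 3.14, 3.14, 3.14].

INTERFACE

Orientations are given as a unit quaternion [x, y, z, w].
In Python, from bench import env, kinematics, monitor, eyes, job gives the robot as it stands. The module is installed in compiled form; this text tells all that it offers. Calls block until the motion is done:
- env.reach(position, orientation): joint-space move of the TCP to a pose.
- env.movel(position, velocity=0.15, frame=None, guard=None): straight line of the TCP; frame=None keeps the orientation; velocity is the mean speed in m/s. With guard (N) it stops when the force on the tool has changed by that much, and returns True; else False.
- env.set_joints(angles): joint-space move.
- env.release() and env.close_gripper(effort=None): open the fingers fully, or close them until they stop; effort is the grip in N (None keeps the last).
- env.hold(seconds).
- kinematics.ik(position, orientation): joint angles nearest the present ones, or None.
- monitor.sense(): the state.
- eyes.grab_frame(name): name is "scene" or "top" or "wrist"; returns a dict with "frame" (420x560x3 uint8, red, green, blue), "mtx" (3x3 intrinsics, pixels), "view" (4x4, takes a point from world to camera coordinates). Camera axes: x right, y down, z forward; pixel columns grow to the right and rows downward; lengths in m; the calibration is good to about 2 mm. A picture is of the moment at which its call begins. There is no depth.
A pose or a line that the arm cannot do raises env.MotionError and nothing moves.
- job.hand_in(): hands the job in, once; it reports no verdict.
The state is a dict: "clock": time; "joints": joint angles; "qvel": joint speeds; "joint_efforts": joint torques, N m; "position": TCP position; "ee_rot": TCP orientation; "contact_force": force on the tool from outside, world axes, zero at the start; "ft_torque": the same for the moment, N m; "finger_gap": opening from 0.0 (shut) to 1.0 (fully open).
Only numpy, scipy, OpenCV 4.12 (cv2) and the standard library are available. Lean on these libraries where they do the work, as an engineer would, in place of code of your own. Each camera call takes 0.05 s, during which the arm holds its last target. There are 200 camera calls.

## Working session

There is one attempt and no reset: what is moved stays moved. The work goes in short steps, each a Python script; the robot and the scene stay as the last script left them, time stands still between calls to the robot, and variables do not carry over. Pictures are saved under pics/ and viewed, about 8 in all and at most 12, crops included, and the job is handed in when it is done.

```bash
mkdir -p pics; python3 - <<'E'
from bench import env, kinematics, monitor, eyes, job
import cv2, numpy as np, pickle
f={n:eyes.grab_frame(n) for n in("scene","top","wrist")}
pickle.dump(f,open("f0.pkl","wb"))
for n in f: cv2.imwrite(f"pics/{n}0.png",f[n]["frame"][:,:,::-1])
a=np.hstack([f["scene"]["frame"],f["top"]["frame"]])
for n in f: print(n,f[n]["mtx"].round(1).tolist(),f[n]["view"].round(3).tolist())
s=monitor.sense();print(s, env.hold_point_z)
E
```

```text
scene [[466.8, 0.0, 283.7], [0.0, 466.8, 207.6], [0.0, 0.0, 1.0]] [[-0.056, -0.998, -0.002, 0.064], [-0.944, 0.054, -0.326, 0.595], [0.326, -0.016, -0.945, 1.016], [0.0, 0.0, 0.0, 1.0]]
top [[483.5, 0.0, 277.7], [0.0, 483.5, 204.3], [0.0, 0.0, 1.0]] [[-0.001, -1.0, 0.005, 0.001], [-0.983, 0.0, -0.186, 0.585], [0.186, -0.006, -0.983, 0.932], [0.0, 0.0, 0.0, 1.0]]
wrist [[322.0, 0.0, 278.6], [0.0, 322.0, 208.8], [0.0, 0.0, 1.0]] [[0.359, 0.933, -0.001, -0.525], [0.885, -0.34, 0.317, -0.041], [0.296, -0.115, -0.948, 0.381], [0.0, 0.0, 0.0, 1.0]]
{'clock': 0.15, 'joints': array([ 9.80605461e-01,  3.13298393e-01,  1.49825251e+00, -2.38718371e-05,
        1.33100967e+00, -2.23422379e-01]), 'qvel': array([ 0.00024982,  0.00015542, -0.00353935,  0.00012632,  0.00087748,
        0.00125235]), 'joint_efforts': array([ 1.79700462e-03, -4.12368500e+01, -2.59796834e+01, -1.52995149e-04,
        3.22119267e-03,  2.80128688e-06]), 'position': array([0.18816648, 0.48988137, 0.20108215]), 'ee_rot': array([-0.40057275,  0.58310889,  0.40030454,  0.58247899]), 'contact_force': array([-0.01732223, -0.02365177, -0.06322036]), 'ft_torque': array([0.03132667, 0.02769126, 0.0012546 ]), 'finger_gap': 1.0016146276752784} 0.0187
```

View pics/scene0.png

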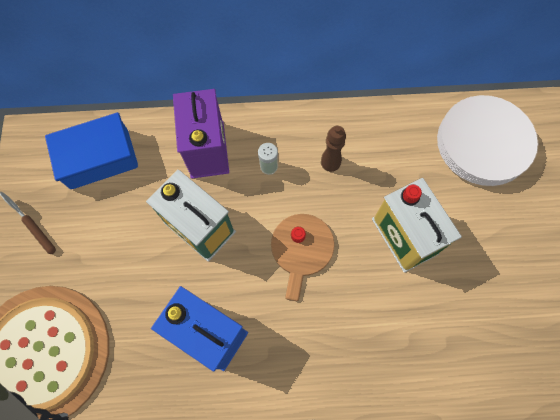

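View pics/top0.png

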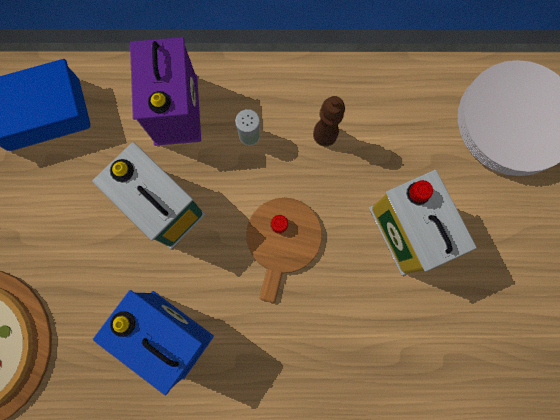

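The scene view shows these spouts:

| Tin | Scene px | Top px |
|---|---|---|
| Silver-topped, green side with gold panel | (169,190) | (120,169) |
| Blue | (175,313) | (121,323) |
| Purple | (198,136) | (158,100) |
| Yellow, already capped | (412,195) | (420,190) |

The first one fits the description: green with gold panels, and open. The loose red cap is at scene (298,234), top (280,224), on the round board. I'll confirm with an enlarged crop and triangulate.

```bash
cat > h.py <<'E'
import cv2, numpy as np
def blob(im,col,uv,r=14):
    hsv=cv2.cvtColor(im,cv2.COLOR_RGB2HSV); H,S,V=[hsv[...,i].astype(int) for i in range(3)]
    m=((H<6)|(H>174))&(S>170)&(V>70) if col=="red" else (H>20)&(H<36)&(S>120)&(V>70)
    w=np.zeros_like(m); u,v=map(int,uv); w[max(v-r,0):v+r,max(u-r,0):u+r]=1
    ys,xs=np.nonzero(m&w); return np.array([xs.mean(),ys.mean()]),len(xs)
def tri(fs,uvs):
    A=[]
    for f,p in zip(fs,uvs):
        P=f["mtx"]@f["view"][:3]; A+=[p[0]*P[2]-P[0],p[1]*P[2]-P[1]]
    X=np.linalg.svd(np.array(A))[2][-1]; return X[:3]/X[3]
def proj(f,X):
    c=f["mtx"]@(f["view"]@np.r_[X,1])[:3]; return c[:2]/c[2]
def plane(f,p,z):
    R,t=f["view"][:3,:3],f["view"][:3,3]; d=R.T@np.linalg.inv(f["mtx"])@[p[0],p[1],1]; c=-R.T@t
    return c+d*(z-c[2])/d[2]
E
python3 - <<'E'
import pickle,cv2,numpy as np; from h import *
f=pickle.load(open("f0.pkl","rb")); S,T=f["scene"],f["top"]
for n,c,a,b in(("cap","red",(298,234),(280,224)),("spout","yellow",(169,190),(120,169)),("shutcap","red",(412,195),(420,190))):
    p,q=blob(S["frame"],c,a),blob(T["frame"],c,b); X=tri([S,T],[p[0],q[0]]); print(n,p,q,X.round(4),proj(S,X)-p[0])
for n,a,z in(("mill",(326,138),0),("shaker",(247,138),0),("handleA",(141,190),.193),("handleB",(165,213),.193)): print(n,plane(T,a,z).round(3))
def cr(F,x,y): return cv2.resize(F["frame"][y:y+130,x:x+130],(400,400),interpolation=cv2.INTER_CUBIC)
cv2.imwrite("pics/crop1.png",np.hstack([cr(S,130,150),cr(T,220,170)])[:,:,::-1])
E
```

```text
cap (array([297.82513661, 234.18579235]), 183) (array([278.98373984, 223.43902439]), 246) [ 0.5499 -0.0026  0.0274] [-0.07998742 -0.01743911]
spout (array([168.76612903, 189.52419355]), 124) (array([119.35326087, 168.45652174]), 184) [0.6275 0.2862 0.1791] [-0.11753878 -0.08144876]
shutcap (array([411.64112903, 193.64516129]), 248) (array([420.6377551 , 190.85714286]), 392) [ 0.5859 -0.2549  0.1807] [-0.09033162  0.0121158 ]
mill [ 0.745 -0.107  0.   ]
shaker [0.745 0.068 0.   ]
handleA [0.585 0.241 0.193]
handleB [0.544 0.198 0.193]
```

View pics/crop1.png

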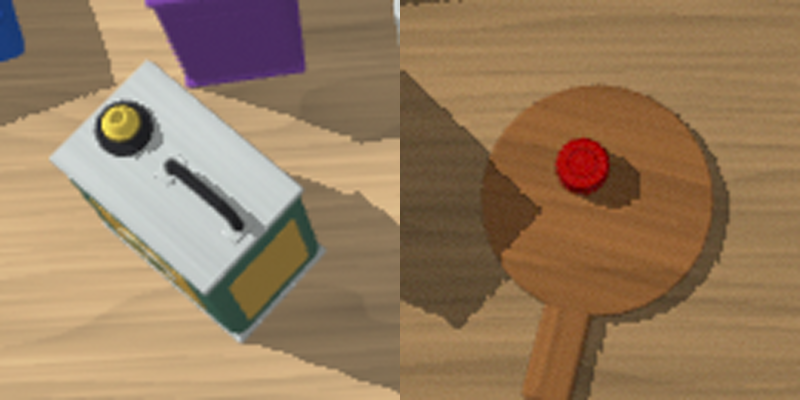

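The crop confirms it: the open tin has a silver top, dark-green sides with a gold panel, a black base and a yellow spout. The loose red cap stands on the board. I'll take close looks with the wrist camera over the cap and the spout, from two places each.

```bash
cat >> h.py <<'E'
from scipy.spatial.transform import Rotation as Ro
from scipy.optimize import least_squares
def quat(yaw):  # jaw axis (tool z) at world yaw, tool x down
    x=np.array([0,0,-1.]); z=np.array([np.cos(yaw),np.sin(yaw),0]); return Ro.from_matrix(np.c_[x,np.cross(z,x),z]).as_quat()
CAP=[(18,0),(18,28)]; SPOUT=[(14,8),(10.5,0),(10.5,14.5),(7,19)]
def hullc(f,base,model):
    a=np.linspace(0,2*np.pi,48,endpoint=False)
    P=np.array([proj(f,base+np.array([r*np.cos(t),r*np.sin(t),z])/1000) for r,z in model for t in a],np.float32)
    m=cv2.moments(cv2.convexHull(P)); return np.array([m["m10"],m["m01"]])/m["m00"]
def fit(fs,ps,model,x0):
    r=least_squares(lambda X:np.concatenate([hullc(f,X,model)-p for f,p in zip(fs,ps)]),x0,x_scale=.01,diff_step=1e-4); return r.x,r.fun.round(1)
E
python3 - <<'E'
from bench import env, kinematics, monitor, eyes
from h import *; import pickle
yaw=np.radians(-44)
best=min((quat(yaw+k*np.pi) for k in(0,1)),key=lambda q:(lambda a,b:9 if a is None or b is None else max(abs(a[5]),abs(b[5])))(kinematics.ik([.55,-.003,.16],q),kinematics.ik([.628,.286,.25],q)))
print(best,kinematics.ik([.628,.286,.25],best),kinematics.ik([.55,-.003,.16],best))
F=[]
try:
  for p in ([.628,.286,.30],[.57,.25,.32],[.52,.02,.22],[.55,-.003,.16]):
    env.reach(p,best); env.hold(.2); F.append(eyes.grab_frame("wrist"))
finally: pickle.dump((best,F),open("f1.pkl","wb"))
for f,X in zip(F,([.6275,.2862,.185],)*2+([.55,-.0026,.03],)*2): print(proj(f,X))
im=np.vstack([np.hstack([F[i]["frame"] for i in r]) for r in((0,1),(2,3))])
cv2.imwrite("pics/w1.png",cv2.resize(im,(800,600),interpolation=cv2.INTER_AREA)[:,:,::-1]); print(monitor.sense()["clock"])
E
```

```text
[ 0.26488686  0.65561799 -0.26488686  0.65561799] [ 2.58002282e-01  6.94195537e-01  7.87625676e-01 -4.44089210e-16
  1.65977144e+00  1.02594715e+00] [-2.18514191e-01  4.01865663e-01  1.48366006e+00 -4.44089210e-16
  1.25606694e+00  5.49430680e-01]
[279.44675032 193.98062691]
[296.8409807  119.25251095]
[311.80780632 172.59420402]
[278.61638389 189.3758102 ]
4.7167
```

View pics/w1.png

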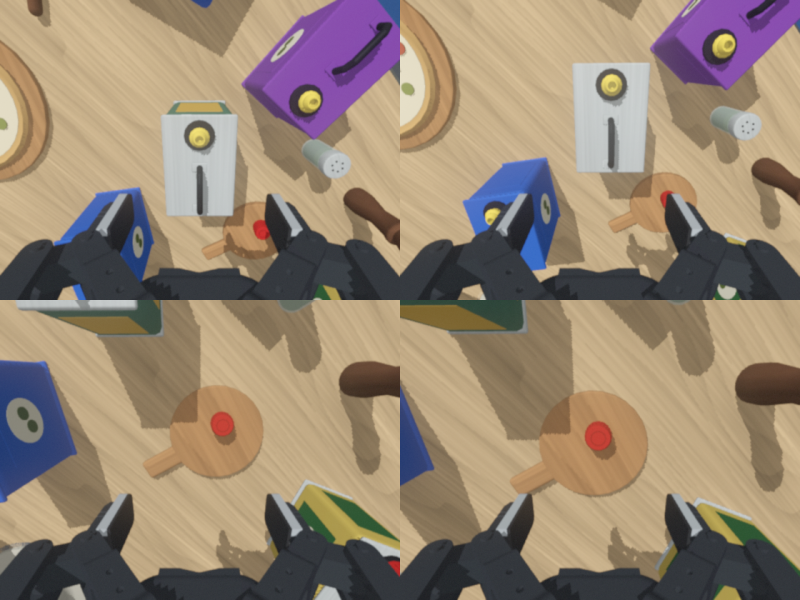

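All four views are good. The spout is at about (279,190) and (297,118), the cap at about (311,174) and (278,190). The tin is lined up with the image, so the jaw yaw is right.

```bash
python3 - <<'E'
from h import *; import pickle
q,F=pickle.load(open("f1.pkl","rb")); f0=pickle.load(open("f0.pkl","rb")); S,T=f0["scene"],f0["top"]
P=[]
for f,c,uv in zip(F,("yellow","yellow","red","red"),((279,190),(297,119),(311,174),(278,190))):
    p,n=blob(f["frame"],c,uv,26); P.append(p); print(p,n)
for n,i,m,x0,c,a,b in(("spout",0,SPOUT,[.628,.286,.171],"yellow",(169,190),(120,169)),("cap",2,CAP,[.55,-.003,.015],"red",(298,234),(280,224))):
    print(n,"wrist",fit(F[i:i+2],P[i:i+2],m,x0))
    print(n,"all",fit(F[i:i+2]+[S,T],P[i:i+2]+[blob(S["frame"],c,a)[0],blob(T["frame"],c,b)[0]],m,x0))
E
```

```text
[278.2323049  191.00907441] 551
[295.06613226 116.22845691] 499
[310.59191176 173.28431373] 816
[277.16974494 190.0703606 ] 1137
spout wrist (array([0.62814287, 0.28884412, 0.17570042]), array([-0.3, -0.1,  0.3,  0.1]))
spout all (array([0.62770674, 0.28782295, 0.16973994]), array([ 0.2, -0.7,  0.4,  0.9, -0.7,  0.1, -0.5,  0.2]))
cap wrist (array([ 0.54826478, -0.00239123,  0.01198418]), array([-0. , -0.1,  0. ,  0. ]))
cap all (array([ 0.54879571, -0.00189557,  0.01499777]), array([ 0.3, -0.1,  0.1,  0.1, -0.3,  0.2, -0.2,  0.3]))
```

Heights agree with the text (board 15 mm, seat 170 against 171 mm). Next I'll grasp the cap, lift it and go above the spout.

```bash
python3 - <<'E'
from bench import env, monitor, eyes
from h import *; import pickle
q,F=pickle.load(open("f1.pkl","rb"))
c=np.array([.5488,-.0019])
env.movel([*c,.06],.15); print("hit",env.movel([*c,.018],.06,guard=6))
env.close_gripper(80); s=monitor.sense(); print(s["finger_gap"],s["position"],s["contact_force"])
env.movel([*c,.27],.2); s=monitor.sense();print(s["finger_gap"],s["contact_force"])
env.reach([.6279,.288,.27],q); env.movel([.6279,.288,.215],.1); env.hold(.3)
fr={n:eyes.grab_frame(n) for n in("scene","top","wrist")}; pickle.dump(fr,open("f2.pkl","wb"))
s=monitor.sense(); print(s["position"],s["clock"],s["contact_force"])
cr=lambda f,x,y,w:cv2.resize(f["frame"][y:y+w,x:x+w],(400,400),interpolation=cv2.INTER_CUBIC)
cv2.imwrite("pics/c2.png",np.hstack([cr(fr["scene"],110,130,120),cr(fr["wrist"],180,130,200)])[:,:,::-1])
E
```

```text
hit False
-0.0012834098350170276 [ 0.54880998 -0.0018935   0.01801002] [ 0.44734726 -0.47441272  0.84218805]
-0.00183745083558814 [ 0.62768542 -0.34904779  0.18372475]
[0.62794484 0.28800342 0.21510459] 10.8583 [-0.19232835  0.47565106 -0.47623363]
```

View pics/c2.png

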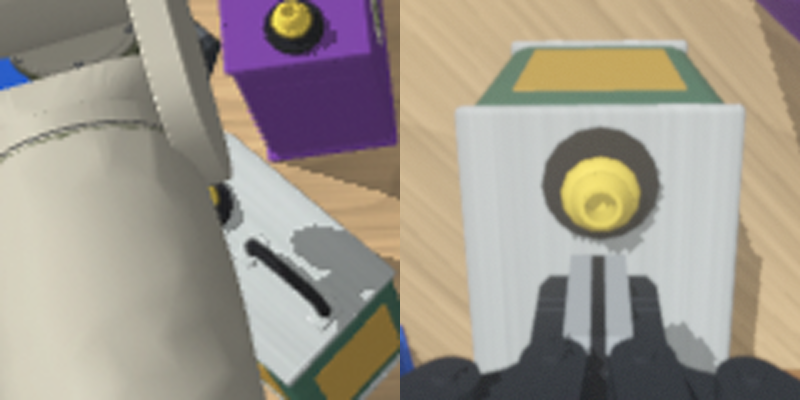

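The gripper shut fully with no cap in it, so the grasp missed. In the wrist crop the closed fingers stand empty in front of the spout. I'll go back and look for the cap.

```bash
python3 - <<'E'
from bench import env, monitor, eyes
from h import *; import pickle
q,F=pickle.load(open("f1.pkl","rb"))
env.movel([.6279,.288,.27],.15); env.reach([.52,.0,.2],q); 
fr=[eyes.grab_frame("wrist"),eyes.grab_frame("top"),eyes.grab_frame("scene")]
env.release(); env.hold(.1);fr.append(eyes.grab_frame("wrist")); pickle.dump(fr,open("f3.pkl","wb"))
print(monitor.sense()["clock"])
tip=np.r_[monitor.sense()["position"]]; print(proj(fr[0],tip))
im=np.hstack([fr[0]["frame"],fr[1]["frame"]]); cv2.imwrite("pics/c3.png",cv2.resize(im,(800,300),interpolation=cv2.INTER_AREA)[:,:,::-1])
E
```

```text
13.6583
[279.37819293 248.10712422]
```

View pics/c3.png

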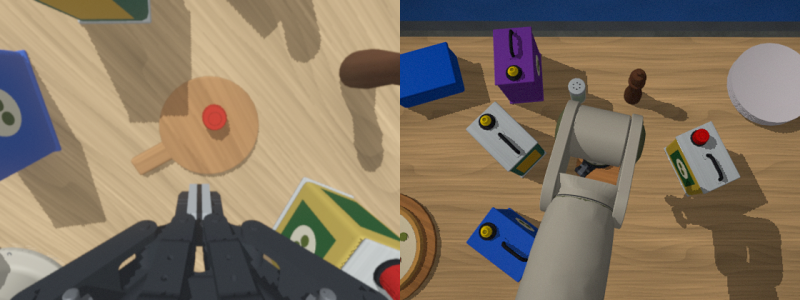

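The cap still stands on the board, at wrist px of about (300,165). I'll measure it again.

```bash
python3 - <<'E'
from bench import env, monitor, eyes
from h import *; import pickle
q,F=pickle.load(open("f1.pkl","rb")); G=pickle.load(open("f3.pkl","rb"))
p,n=blob(G[0]["frame"],"red",(300,165),26)
env.movel([.53,.0,.12],.15); env.hold(.1); f=eyes.grab_frame("wrist"); 
uv=proj(f,[.549,-.002,.03]); p2,n2=blob(f["frame"],"red",uv,45)
print(p,n,uv,p2,n2)
X,r=fit([G[0],f],[p,p2],CAP,[.549,-.002,.015]); print(X,r)
for ff,pp in((G[0],p),(f,p2)):
    print(least_squares(lambda x:hullc(ff,np.r_[x,.015],CAP)-pp,[.549,-.002],diff_step=1e-4).x)
hsv=f["frame"]
pickle.dump(f,open("f4.pkl","wb")); cv2.imwrite("pics/c4.png",f["frame"][:,:,::-1]); print(monitor.sense()["clock"])
E
```

```text
[299.73989071 163.95628415] 915 [296.24242212 188.39930467] [296.1016731  188.96589447] 1554
[ 0.54837535 -0.00240838  0.01187996] [ 0.  0. -0. -0.]
[ 0.54861531 -0.00181083]
[ 0.54884642 -0.00169166]
14.4917
```

View pics/c4.png

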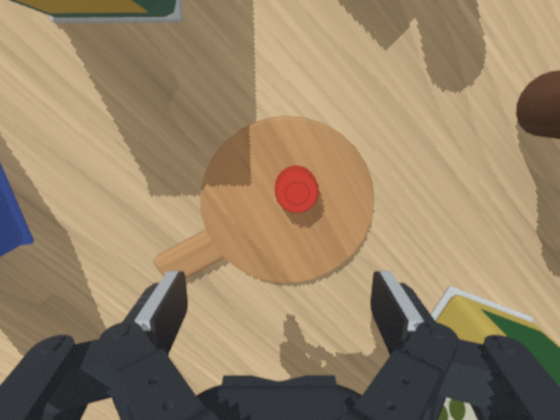

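The cap has not moved at all (0.2 mm). I'll compare where the fingertips should appear in the wrist picture with where they do.

```bash
python3 - <<'E'
from h import *; import pickle
q,F=pickle.load(open("f1.pkl","rb")); f=pickle.load(open("f4.pkl","rb")); G=pickle.load(open("f3.pkl","rb"))
R=Ro.from_quat(q).as_matrix(); 
for nm,f,t,offs in(("open",f,[.53,0,.12],[.0425,-.0425]),("shut",G[0],[.52,0,.2],[0])):
    c=-f["view"][:3,:3].T@f["view"][:3,3]; print(nm,"cam in tool",(R.T@(c-t)).round(3))
    for o in offs:
        for y in(-.011,.011):
            print(o,y,[proj(f,np.array(t)+R@[b,y,o]).round(0).tolist() for b in(0,-.013,-.02,-.03)])
E
```

```text
open cam in tool [-0.174  0.082 -0.   ]
0.0425 -0.011 [[349.0, 263.0], [354.0, 274.0], [357.0, 281.0], [361.0, 291.0]]
0.0425 0.011 [[351.0, 229.0], [357.0, 238.0], [360.0, 244.0], [365.0, 252.0]]
-0.0425 -0.011 [[208.0, 263.0], [203.0, 274.0], [201.0, 281.0], [196.0, 291.0]]
-0.0425 0.011 [[206.0, 230.0], [200.0, 239.0], [197.0, 244.0], [193.0, 253.0]]
shut cam in tool [-0.173  0.083 -0.   ]
0 -0.011 [[279.0, 265.0], [279.0, 276.0], [279.0, 283.0], [279.0, 293.0]]
0 0.011 [[279.0, 231.0], [279.0, 240.0], [279.0, 246.0], [279.0, 254.0]]
```

The visible tips fit a pad end about 33 mm behind the nominal TCP, both shut and open: 187 px separation when open, tip rows 257 and 272. So my first close passed over the cap. I'll regrasp about 33 mm lower with a guard and check the gap before going on.

```bash
python3 - <<'E'
from bench import env, monitor, eyes
from h import *; import pickle
q,F=pickle.load(open("f1.pkl","rb"))
c=np.array([.5487,-.0019])
env.movel([*c,.03],.15); print("hit",env.movel([*c,-.015],.06,guard=6)); s=monitor.sense(); print(s["position"])
env.close_gripper(80); s=monitor.sense(); print(s["finger_gap"],s["position"],s["contact_force"])
if s["finger_gap"]>.2:
    env.movel([*c,.10],.2); env.hold(.1)
    f=eyes.grab_frame("wrist"); pickle.dump(f,open("f5.pkl","wb")); cv2.imwrite("pics/c5.png",f["frame"][130:390,130:430,::-1])
s=monitor.sense(); print(s["finger_gap"],s["contact_force"],s["clock"])
E
```

```text
hit False
[ 0.54897447 -0.00196666 -0.01471453]
0.39776888611660943 [ 0.54909475 -0.0019813  -0.01445893] [-1.07654689  0.419989    5.9209105 ]
0.397313261529147 [0.2333364  0.09351458 0.22064486] 17.5583
```

View pics/c5.png

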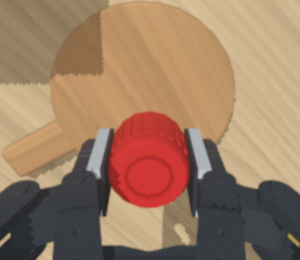

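The cap is held: gap 0.397 is about 34 mm, and the crop at about (150,160) shows it upright between the pads. The pad tips sit about 5 mm above its mouth. I'll compute the cap's offset in the hand and a fixed-height spout position, then go above the spout.

```bash
python3 - <<'E'
from bench import env, monitor, eyes
from h import *; import pickle
q,F=pickle.load(open("f1.pkl","rb")); f=pickle.load(open("f5.pkl","rb")); f2=pickle.load(open("f2.pkl","rb"))["wrist"]
s=monitor.sense(); t=s["position"]; R=Ro.from_quat(q).as_matrix()
p,n=blob(f["frame"],"red",(280,290),60)
cap=least_squares(lambda x:hullc(f,np.r_[x,t[2]+.0295],CAP)-p,t[:2],diff_step=1e-4).x; print("cap-tcp, tool y,z",(R.T@np.r_[cap-t[:2],0])[1:],n)
sp=[]
for g,uv in((F[0],(279,190)),(F[1],(297,118)),(f2,(280,228))):
    p,n=blob(g["frame"],"yellow",uv,34); x=least_squares(lambda x:hullc(g,np.r_[x,.171],SPOUT)-p,[.628,.288],diff_step=1e-4).x; sp.append(x); print(x,n)
sp=np.mean(sp,0); tgt=sp-(cap-t[:2]); print("spout",sp,"tcp target",tgt)
env.movel([*t[:2],.23],.25); env.reach([*tgt,.23],q); env.movel([*tgt,.175],.15); env.hold(.1)
f=eyes.grab_frame("wrist"); pickle.dump((tgt,f),open("f6.pkl","wb")); cv2.imwrite("pics/c6.png",cv2.resize(f["frame"][100:380,140:420,::-1],(600,600)))
s=monitor.sense(); print(s["position"],s["finger_gap"],s["contact_force"],s["clock"])
E
```

```text
cap-tcp, tool y,z [ 0.00096605 -0.00039736] 6153
[0.62737222 0.28771044] 551
[0.62802074 0.2887399 ] 499
[0.6270473  0.28671963] 1090
spout [0.62748009 0.28772333] tcp target [0.62709485 0.28675238]
[0.62770529 0.28665929 0.17665178] 0.4025178077534369 [ 0.70642845  0.26791492 -0.35468159] 20.0417
```

View pics/c6.png

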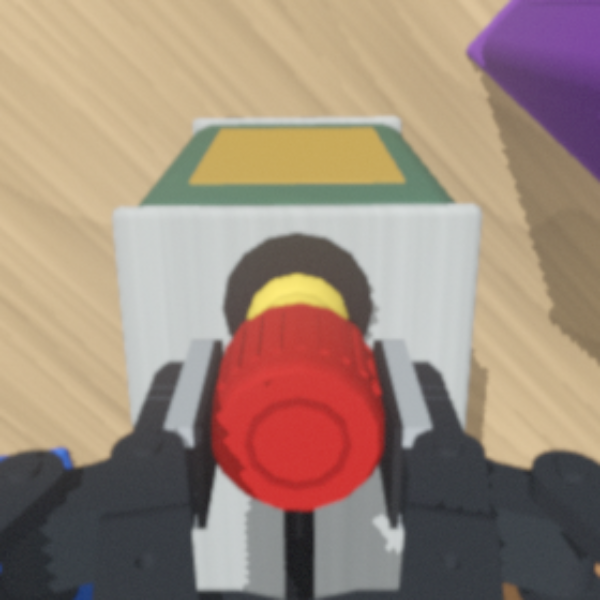

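The cap is in line with the spout (columns 297 and 298 in the crop), upright and held. I'll press in small steps and watch the force.

```bash
python3 - <<'E'
from bench import env, monitor, eyes
from h import *; import pickle
tgt,f=pickle.load(open("f6.pkl","rb"))
for z in (.165,.158,.154,.151,.149,.147,.145,.1435,.142,.1405,.139):
    h=env.movel([*tgt,z],.03,guard=25); s=monitor.sense()
    print(z,h,s["position"].round(4),s["contact_force"].round(1),round(s["finger_gap"],3),s["clock"].__round__(2))
    if h or s["contact_force"][2]>18: break
E
```

```text
0.165 False [0.6271 0.2867 0.1649] [-0.1 -0.1 -1.2] 0.4 20.52
0.158 False [0.627  0.2867 0.1578] [-1.   0.3  0.6] 0.399 20.91
0.154 False [0.627  0.2867 0.1537] [-0.1 -0.2 -0.1] 0.4 21.19
0.151 False [0.6275 0.2867 0.1519] [ 0.1 -1.1  4.3] 0.401 21.44
0.149 False [0.6276 0.2867 0.15  ] [ 0.6 -1.2  6.1] 0.4 21.69
0.147 False [0.6272 0.2865 0.147 ] [ 0.8 -1.3  1.5] 0.398 21.94
0.145 False [0.6266 0.2865 0.1432] [ 2.3 -2.1 -7.6] 0.401 22.19
0.1435 False [0.6267 0.2868 0.1426] [ 2.4 -0.9 -6.8] 0.399 22.44
0.142 False [0.6271 0.2869 0.1423] [-0.1 -0.5 -2.9] 0.403 22.69
0.1405 False [0.6274 0.287  0.1416] [-0.8 -0.   4.1] 0.399 22.94
0.139 False [0.6275 0.287  0.1416] [-4.  -1.2 12. ] 0.4 23.19
```

Bead contact came at TCP z of about 0.1525, the click after about 0.149, and rigid contact at 0.1416, which is 11 mm below the bead, as expected. I'll firm up the hold and check.

```bash
python3 - <<'E'
from bench import env, monitor, eyes
from h import *; import pickle
tgt,f=pickle.load(open("f6.pkl","rb"))
for z in (.1375,.136):
    env.movel([*tgt,z],.02); env.hold(.4); s=monitor.sense()
    print(z,s["position"].round(4),s["contact_force"].round(1),round(s["finger_gap"],3),round(s["clock"],2))
    if s["contact_force"][2]>20: break
for _ in range(3):
    env.hold(.4); s=monitor.sense(); print(s["position"].round(4),s["contact_force"].round(1))
f=eyes.grab_frame("wrist"); cv2.imwrite("pics/c7.png",cv2.resize(f["frame"][100:380,140:420,::-1],(600,600)))
print(monitor.sense()["clock"])
E
```

```text
0.1375 [0.6275 0.287  0.1415] [-7.8 -2.8 19.7] 0.4 23.84
0.136 [0.6276 0.2871 0.1415] [-10.6  -4.1  26.5] 0.395 24.49
[0.6276 0.2871 0.1415] [-10.6  -3.6  26.5]
[0.6276 0.2871 0.1414] [-9.9 -3.7 25.6]
[0.6276 0.2871 0.1415] [-9.9 -3.7 27.1]
25.7417
```

View pics/c7.png

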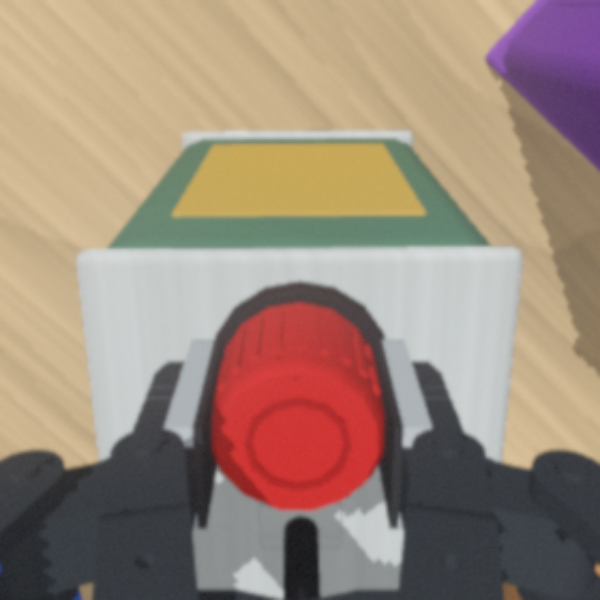

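The cap sits flat and centred on the black base, no yellow is showing, and the tin is square and still. The push is steady at about 26 N with no slip, so I'm handing in.

```bash
python3 -c "
from bench import job,monitor
job.hand_in(); s=monitor.sense(); print(s['position'],s['contact_force'],s['finger_gap'],s['clock'])"
```

```text
the job is handed in; nothing more can be done
the job is handed in; nothing more can be done
```

The red cap is on the green tin's spout, clicked over the bead and pressed home on the black base. I handed in at about 26 s while still pushing down with about 26 N. No verdict is reported.

- **Missed grasp:** The first close went over the cap without touching it. The wrist pictures put the pad ends about 33 mm behind the stated TCP, which disagrees with the text. The regrasp, 33 mm lower, held (gap about 34 mm).
- **Fit:** The cap met the bead at TCP z of about 0.1525 m and went rigid at 0.1415 m, matching the stated 11 mm. My force samples peaked at only about 6 N before the drop, below the stated 9–16 N. They were taken only between steps, so they could have missed the peak.
- **Last checks:** The last picture shows the cap flat and centred on the base, with the tin square and no sign of a shove. The force held at 25.6–27 N without the cap slipping, alongside a steady sideways force of about 11 N. I did not measure the other objects again; nothing in the forces or pictures suggested contact with them.

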